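# Fit the nested lids on a pickling crock, then lift off the outer cover alone

## Robot

A 6-joint arm with a two-finger parallel gripper is mounted at the origin on a cart in front of the work surface, level with it; the furniture and walls round the work are solid. World frame = base frame: x ahead of the robot, y to its left, z up, the work surface at z = 0. Lengths are in m, angles in degrees, forces in N, time in s.
With the tool pointing down it reaches from about 0.25 to 0.725 m from the base axis. Payload 9.7 kg.
Tool frame: the origin (TCP) lies at the centre of the arm's flange, where the gripper is bolted on; the fingertips stand 173 mm ahead of it and the grasp point (between the pads) lies 155 mm ahead of it; z points along the fingers, y is the line along which they close (so a half turn about z gives the same grasp; the last joint's range is limited). The gripper opens to 85 mm and grips with 20 to 120 N. Pads are 22 mm wide; open, the fingers measure 114 mm over their backs; the gripper's body (76 mm by 85 mm) begins 54 mm behind the grasp point. The pads swing forward as they close: fully open they stand 13 mm farther back than shut.
Start: joints at [-70.13, 4.979, 10.078, 95.1, 0, 90], TCP at [0.187, -0.517, 0.405] pointing down, gripper open.
Joint ranges: [-179.16, 179.16], [-48.56, 103.87], [-65.8, 70.77], [-126.05, 130.52], [-82.76, 87.17], [-180, 180]. Speed limits (degrees/s): [127.2, 127.2, 147.25, 180, 180, 180].

## Interface

Orientations are given as [roll, pitch, yaw] about the fixed x, y, z axes, in that order (R = Rz(yaw) Ry(pitch) Rx(roll)).
In Python, from workcell import monitor, camera, get_calibration, bot gives the robot as it stands.
- The arm moves only by the tool carry_out, never from a script. Its argument "targets" is text: rows parted by semicolons, each of 7 numbers parted by spaces: the shift along the tool's x, y, z in units of 0.04 m (1.0 is 0.04 m), then the turn, a rotation vector about the tool's x, y, z in units of 0.1 rad (1.0 is 0.1 rad), then the opening, from -1 (shut) to 1 (fully open), so that 0 is half open. A call has exactly 8 rows; each row shifts and turns the commanded pose from where the row before left it, along the tool's axes as they then stand; what a row does not reach is not made up. A row lasts 1/12 s, in which the tool goes at most 41.7 mm and 7.16 degrees, less where a joint would pass 70% of its speed; a pose out of reach is approached as far as the arm can. A call with a number of a shift or a turn outside -1 to 1 is refused whole. A call with a gripper value outside its range is refused whole. The fingers move at their own pace and stop on an object; "newtons" is the grip in N (left out, the last holds). Time passes only in rows, so rows that do not move let the fingers close, or fill a call up. It gives the time, the measured TCP pose, the force, the opening and the grip force at its end, in the units of the state.
- monitor.get_obs(): the state, without advancing time (a new reading comes with each control period).
- camera(name): name is "scene" or "top" or "wrist"; returns the picture (384x512x3 uint8, red, green, blue); there is no depth.
- get_calibration(name): a dict with "fx", "fy", "cx", "cy" (pixels), "view" (4x4, takes a point from world to camera coordinates). Camera axes: x right, y down, z forward; pixel columns grow to the right and rows downward; lengths in m; the calibration is good to about 2 mm. A picture is of the moment at which its call begins: read the wrist's pose just before it. get_calibration takes no time and is no camera call; for the wrist camera it gives the pose at the moment of the call.
- bot.job_done(): hands the job in; it is judged then, once.
The state is a dict: "time": time; "q": joint angles; "qd": joint speeds; "joint_efforts": joint torques, N m; "ee_pos": TCP position; "tcp_rot": TCP orientation; "wrist_force": force on the tool from outside, world axes, zero at the start; "torque": the same for the moment, N m; "opening": finger opening in m; "grasp_force": force on a finger pad.
Only numpy, scipy, OpenCV 4.12 (cv2) and the standard library are available. Lean on these libraries where they do the work, as an engineer would, in place of code of your own. Each camera call takes 0.05 s, during which the arm holds its last target. There are 200 camera calls.

## Task

Take the wooden stirring paddle off the mouth of the white pickling crock and lay it flat on the worktop, then pick up the pair of nested lids together by the inner lid's wooden stem, set them gently on the crock so that the wooden inner lid is fully seated in its mouth, and let go. Then lift the blue outer cover alone by its collar, leaving the inner lid seated and undisturbed, and finish while still holding the cover level, clear above the top of the stem. Drop nothing, do not shove the crock along, and leave the garlic, lemon and onion as they are.

Things in the scene. Friction and masses are not known exactly. Their poses are not given: they have to be found in the camera images.
- crock_mouth (a point): Centre of the mouth, at rim level, of a loose white stoneware crock with a blue belly band and two small ears at its own +y and -y (out to 68 mm from the axis, 58 mm high). 85 mm high, 116 mm across, 1.3 kg, on the worktop; rim 8 mm thick, mouth 96 mm across; z up. It stands left or right, the lids on the other side.
- paddle_grip (a point): Centre of the handle, 6 mm above the flat underside, of a brown wooden paddle 202 mm long, 50 g, lying flat across the crock's rim; it balances near here. Its x axis points to the blade: handle (14 mm wide, 12 thick) from x = -100 to +40 mm, blade (36 mm wide, 6 thick) on to +102 mm.
- inner_flange (a point): On the axis of the pale wooden inner lid (0.26 kg, z up the stem), at its flange's underside: level with crock_mouth when seated. Flange 108 mm across, 6 thick; below it a chamfered plug 89 mm across, 12 deep, fits the mouth. At first it stands on the worktop on its plug (this point 12 mm up), the cover lying on its flange, the stem rising through the collar.
- stem_top (a point): Centre of the top end of the inner lid's round stem, 18 mm across, thin brass ring 7 mm below the end; 62 mm above inner_flange. While nested, 26 mm of bare stem stand above the cover's collar: gripped there, the stem carries both lids.
- collar (a point): Centre, half-way up, of the collar of the blue outer cover (0.18 kg, loose, lies on the flange by its weight). Collar 40 mm across, 24 tall, 26 mm hole for the stem. Under it a plate 120 mm across, its top 12 and underside 18 mm below this point, and an edge skirt 4 mm deeper. Nested, this point is 24 mm above inner_flange and the stem ends 38 mm above it.
- garlic: loose garlic bulb, 60 mm across, 59 mm high, standing behind the work; origin at its underside.
- lemon: loose yellow lemon, 78x55x56 mm, lying behind the work; origin at its underside.
- red_onion: loose red onion, 78 mm across, 84 mm high, standing behind the work; origin at its underside.
Not all that is in view belongs to the job. Of the things shaped like the part that bears paddle_grip, the wooden one is meant.

How it is judged:
By the outcome, as a careful person would: the job done as asked, in the order asked, and still so for the second after the job is handed in, while the arm keeps its last pose, push and grip.
It also fails if it takes over 61 s, if anything falls off the work surface, if the arm or the gripper's body presses on something with over 40 N, if the wrist force passes 120 N, or if a joint passes its speed limit or range.

## Working session

There is one attempt and no reset: what is moved stays moved. The work goes in short steps, Python scripts to look and compute and a tool call to move; the robot and the scene stay as the last step left them, time stands still between calls to the robot, and variables do not carry over. Pictures are saved under pics/ and viewed, at most 11 in all, crops included, and the job is handed in when it is done.

Besides the shell and the picture viewer there is one more tool, called after ">>>" as name(argument=value, ...) on one line, values as JSON. carry_out: Moves the arm, as the interface text tells. Shifts and turns lie within -1 to 1; 1 stands for 0.04 m of shift or 0.1 rad of turn. Its arguments: {"type":"object","properties":{"targets":{"type":"string"},"newtons":{"type":"number"}},"required":["targets"]}

```bash
mkdir -p pics; ls; python3 - <<'E'
from workcell import monitor,camera,get_calibration
import cv2,numpy as np
o=monitor.get_obs();print(o)
a=[camera(n) for n in("scene","top")]
for n,i in zip(("scene","top"),a): cv2.imwrite(f"pics/{n}0.png",i[:,:,::-1]);c=get_calibration(n);print(n,{k:np.round(v,3).tolist() for k,v in c.items()})
E
```

```text
pics
{'time': 0.0, 'q': array([-7.01291455e+01,  5.01226458e+00,  1.00338524e+01,  9.50978066e+01,
        1.44652446e-03,  8.99982310e+01]), 'qd': array([ 0.02713142, -0.02110739, -0.04028545, -0.0370312 ,  0.00764552,
        0.00329884]), 'joint_efforts': array([ 1.81929099e-04, -5.20395434e+01,  4.64794815e+01,  1.67322101e-02,
        6.98349163e-05,  6.94657430e-06]), 'ee_pos': array([ 0.18695244, -0.51726411,  0.40396634]), 'tcp_rot': array([-1.79923781e+02, -1.44887638e-03,  1.98726216e+01]), 'wrist_force': array([-0.61810812, -0.03523567, -0.456439  ]), 'torque': array([ 0.01581692,  0.017878  , -0.0081075 ]), 'grasp_force': 0.0, 'opening': 0.08555619745701232}
scene {'fx': 415.348, 'fy': 415.348, 'cx': 249.853, 'cy': 193.371, 'view': [[-0.492, -0.871, -0.011, 0.279], [-0.599, 0.347, -0.721, 0.309], [0.632, -0.348, -0.692, 0.961], [0.0, 0.0, 0.0, 1.0]]}
top {'fx': 364.02, 'fy': 364.02, 'cx': 267.824, 'cy': 190.374, 'view': [[-0.023, -1.0, 0.014, 0.074], [-0.998, 0.022, -0.063, 0.45], [0.062, -0.015, -0.998, 1.039], [0.0, 0.0, 0.0, 1.0]]}
```

View pics/scene0.png

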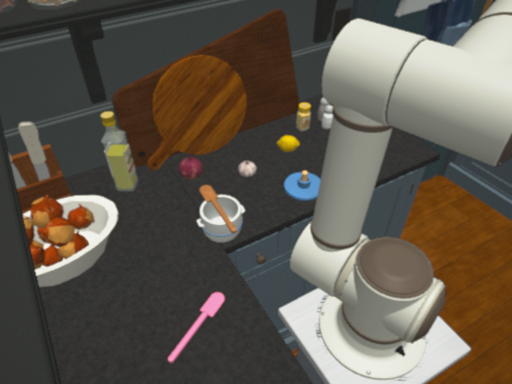

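View pics/top0.png

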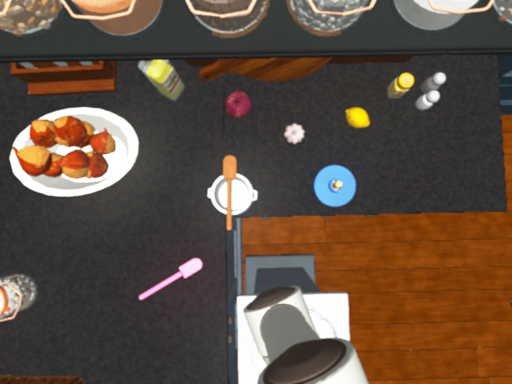

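The scene view shows the crock at about (221,217) with the wooden paddle across it, the lids at (304,185) and a pink decoy at (197,327). In the top view, the crock is at (232,195), the lids at (335,186) and the paddle runs from (230,157) to (229,229). Next I'll take enlarged crops for precise pixels.

```bash
python3 - <<'E'
import cv2,numpy as np
s=cv2.imread("pics/scene0.png");t=cv2.imread("pics/top0.png")
def crop(i,x,y,w,h,k):
    c=cv2.resize(i[y:y+h,x:x+w],None,fx=k,fy=k,interpolation=cv2.INTER_CUBIC)
    for u in range(0,w,10):
        cv2.line(c,(u*k,0),(u*k,5),(0,255,0),1);cv2.putText(c,str(x+u),(u*k,15),0,.3,(0,255,0),1)
    for v in range(0,h,10):
        cv2.line(c,(0,v*k),(5,v*k),(0,255,0),1);cv2.putText(c,str(y+v),(6,v*k+4),0,.3,(0,255,0),1)
    return c
m=np.zeros((600,800,3),np.uint8)
def put(c,x,y): m[y:y+c.shape[0],x:x+c.shape[1]]=c
put(crop(s,190,180,65,65,6),0,0); put(crop(s,278,165,56,40,5),0,395)
put(crop(t,200,150,65,85,5),400,0); put(crop(t,310,162,50,50,3),400,430)
cv2.imwrite("pics/m1.png",m)
E
```

```text
(no output)
```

View pics/m1.png

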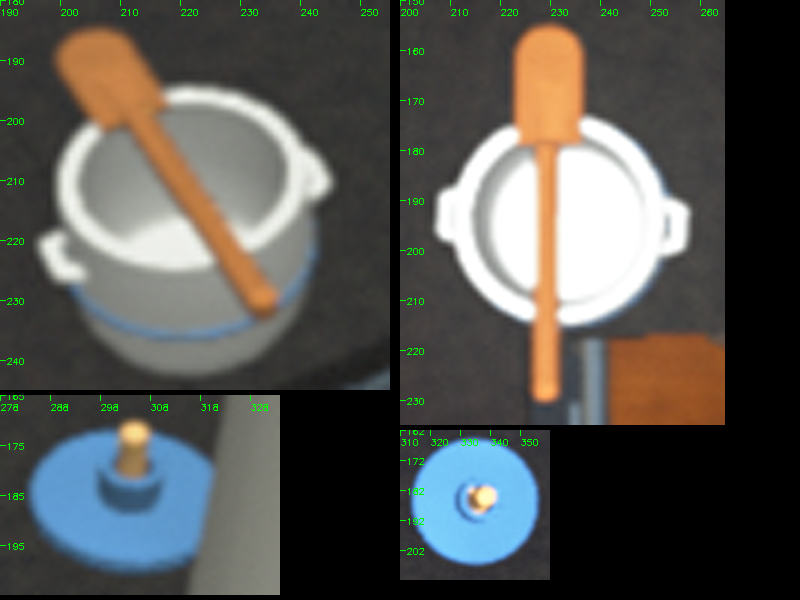

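The crops give the crock rim centre at scene (220.2,209.8) and top (232,194.1). The paddle's handle end is at scene (234.2,230.5) and top (229,230.3), and its blade junction at scene (211.5,199.5) and top (229.2,179). The stem top is at scene (304.8,172.2) and top (339,184.3), and the cover disc centre at top (334.8,186.2).

```bash
cat > h.py <<'E'
from workcell import monitor,camera,get_calibration,bot
import cv2,numpy as np
from scipy.spatial.transform import Rotation as Rn
def proj(c,P):
    V=np.array(c["view"]);p=V[:3,:3]@np.array(P)+V[:3,3];return np.array([c["fx"]*p[0]/p[2]+c["cx"],c["fy"]*p[1]/p[2]+c["cy"]])
def Pm(c): return np.array([[c["fx"],0,c["cx"]],[0,c["fy"],c["cy"]],[0,0,1]])@np.array(c["view"])[:3]
def tri(c1,p1,c2,p2):
    X=cv2.triangulatePoints(Pm(c1),Pm(c2),np.float64(p1).reshape(2,1),np.float64(p2).reshape(2,1)).ravel();X=X[:3]/X[3]
    return np.round(X,4),np.round([np.linalg.norm(proj(c1,X)-p1),np.linalg.norm(proj(c2,X)-p2)],2)
def onz(c,p,z):
    V=np.array(c["view"]);R=V[:3,:3];o=-R.T@V[:3,3];d=R.T@np.array([(p[0]-c["cx"])/c["fx"],(p[1]-c["cy"])/c["fy"],1]);return np.round(o+d*(z-o[2])/d[2],4)
E
python3 - <<'E'
from h import *
S,T=get_calibration("scene"),get_calibration("top")
for n,a,b in [("mouth",(220.2,209.8),(232,194.1)),("junction",(211.5,199.5),(229.2,179)),("hend",(234.2,230.5),(229,230.3)),("stem",(304.6,172),(338.8,184))]: print(n,*tri(S,np.array(a)-.4,T,np.array(b)-.4))
print("cover",onz(T,(334.4,185.8),.02));print("mouth",onz(T,(231.6,193.7),.085),onz(S,(219.8,209.4),.085));print("j",onz(T,(228.8,178.6),.097),"e",onz(T,(228.6,229.9),.097))
w=get_calibration("wrist");o=monitor.get_obs();V=np.array(w["view"]);Rt=Rn.from_euler("xyz",o["tcp_rot"],degrees=True).as_matrix()
print("wrist cam in tool",np.round(Rt.T@(-V[:3,:3].T@V[:3,3]-o["ee_pos"]),3),np.round(Rt.T@V[:3,:3].T,2).tolist(),w["fx"])
E
```

```text
mouth [0.4407 0.1634 0.0802] [0.11 0.15]
junction [0.4811 0.1696 0.0881] [0.11 0.15]
hend [0.344  0.1713 0.0956] [0.02 0.02]
stem [ 0.4619 -0.1291  0.0727] [0.07 0.1 ]
cover [ 0.46   -0.1282  0.02  ]
mouth [0.4402 0.1627 0.085 ] [0.4366 0.1655 0.085 ]
j [0.48   0.1684 0.097 ] e [0.344  0.1712 0.097 ]
wrist cam in tool [ 0.07  -0.     0.031] [[0.0, -0.96, -0.28], [1.0, 0.0, -0.0], [0.0, -0.28, 0.96]] 280.871036081173
```

>>> carry_out(targets="0 0 0 0 0 0.87 0; 0 0 0 0 0 0.87 0; 0 0 0 0 0 0.87 0; 0 0 0 0 0 0.86 0; 0.2 -0.5 0 0 0 0 0; 0.32 -0.86 0 0 0 0 0; 0.32 -0.86 0 0 0 0 0; 0.32 -0.86 0 0 0 0 0", newtons=40)

```text
time: 0.77
ee_pos: [0.2334, -0.3928, 0.404]
tcp_rot: [-179.9, 0.0, -0.1]
wrist_force: [0.8, 1.7, 0.6]
opening: 0.0431
grasp_force: 0.0
```

>>> carry_out(targets="0.32 -0.86 0 0 0 0 0; 0.32 -0.86 0 0 0 0 0; 0.32 -0.86 0 0 0 0 0; 0.32 -0.86 0 0 0 0 0; 0.32 -0.86 0 0 0 0 0; 0.32 -0.86 0 0 0 0 0; 0.32 -0.86 0 0 0 0 0; 0.32 -0.86 0 0 0 0 0")

```text
time: 1.43
ee_pos: [0.3357, -0.1171, 0.4046]
tcp_rot: [180.0, -0.0, -0.0]
wrist_force: [0.8, -0.3, 0.5]
opening: 0.0426
grasp_force: 0.0
```

>>> carry_out(targets="0.32 -0.86 0 0 0 0 0; 0.32 -0.86 0 0 0 0 0; 0.32 -0.86 0 0 0 0 0; 0.32 -0.86 0 0 0 0 0; 0.32 -0.86 0 0 0 0 0; 0.32 -0.86 0 0 0 0 0; 0.32 -0.86 0 0 0 0 0; 0.32 -0.86 0 0 0 0 0")

```text
time: 2.1
ee_pos: [0.4392, 0.0556, 0.4083]
tcp_rot: [-176.0, 0.1, 6.3]
wrist_force: [-0.0, -0.2, -0.5]
opening: 0.0427
grasp_force: 0.0
```

```bash
cat >> h.py <<'E'
def shot(name):
    o=monitor.get_obs();c=get_calibration("wrist");i=camera("wrist");cv2.imwrite(f"pics/{name}.png",i[:,:,::-1])
    np.save(f"pics/{name}.npy",c,allow_pickle=True);print(o["time"],np.round(o["ee_pos"],4),np.round(o["tcp_rot"],2),round(o["opening"],4));return i,c
E
python3 - <<'E'
from h import *
i,c=shot("w1")
print(proj(c,(.439,.164,.085)),proj(c,(.344,.171,.097)))
E
```

```text
2.1 [0.4392 0.0556 0.4083] [-1.7601e+02  8.0000e-02  6.2700e+00] 0.0427
[172.92154066 167.99800566] [160.74309313 250.98412203]
```

View pics/w1.png

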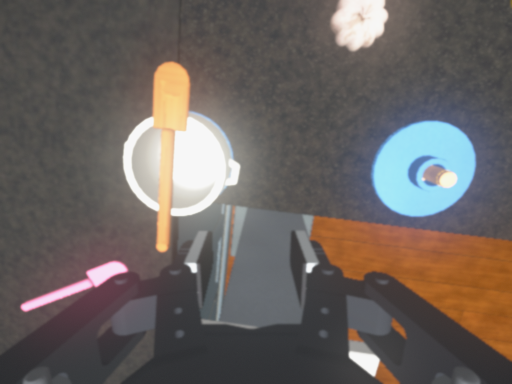

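The picture shows the crock rim centred near (178,163), the paddle running from (172,75) to (162,248), and the cover at (424,168) with the stem top at (448,179). The arm lags its command, so I'll check the joints.

```bash
python3 - <<'E'
from h import *
o=monitor.get_obs();print({k:np.round(v,3) for k,v in o.items()})
E
```

```text
{'time': np.float64(2.15), 'q': array([  6.339,  -9.285,  -3.406,  95.925,   4.099, 179.941]), 'qd': array([-1.85 , -1.769, -2.135,  0.341, -2.077,  0.034]), 'joint_efforts': array([-2.3470e+00, -3.9327e+01,  4.5751e+01,  1.9030e+00, -3.9700e-01,
        3.0000e-03]), 'ee_pos': array([0.441, 0.057, 0.408]), 'tcp_rot': array([-1.75901e+02,  4.20000e-02,  6.39700e+00]), 'wrist_force': array([-2.252, -0.039, -3.153]), 'torque': array([-0.048,  0.168,  0.005]), 'grasp_force': np.float64(0.0), 'opening': np.float64(0.043)}
```

>>> carry_out(targets="0 0 0 0 0 0 0;0 0 0 0 0 0 0;0 0 0 0 0 0 0;0 0 0 0 0 0 0;0 0 0 0 0 0 0;0 0 0 0 0 0 0;0 0 0 0 0 0 0;0 0 0 0 0 0 0")

```text
time: 2.82
ee_pos: [0.4386, 0.0547, 0.4088]
tcp_rot: [-176.0, 0.0, 6.2]
wrist_force: [-0.3, -0.2, -0.5]
opening: 0.0429
grasp_force: 0.0
```

```bash
python3 - <<'E'
from h import *
o=monitor.get_obs();print({k:np.round(v,3) for k,v in o.items()})
E
```

```text
{'time': np.float64(2.817), 'q': array([  6.106,  -9.609,  -3.603,  96.038,   3.953, 179.944]), 'qd': array([ 0.066,  0.178,  0.174, -0.072,  0.   , -0.108]), 'joint_efforts': array([-4.5000e-02, -3.5825e+01,  4.6341e+01,  1.3000e-02,  2.2200e-01,
        0.0000e+00]), 'ee_pos': array([0.439, 0.055, 0.409]), 'tcp_rot': array([-1.76046e+02,  2.90000e-02,  6.16200e+00]), 'wrist_force': array([-0.275, -0.195, -0.489]), 'torque': array([-0.083, -0.001,  0.018]), 'grasp_force': np.float64(0.0), 'opening': np.float64(0.043)}
```

Joint 6 is at its limit because yaw is q1 − q6 + 180. I'll use the half-turned grasp at yaw 180, which puts q6 near q1.

>>> carry_out(targets="0 0 0 0 0 -1 0;0 0 0 0 0 -1 0;0 0 0 0 0 -1 0;0 0 0 0 0 -1 0;0 0 0 0 0 -1 0;0 0 0 0 0 -1 0;0 0 0 0 0 -1 0;0 0 0 0 0 -1 0")

```text
time: 3.48
ee_pos: [0.4387, 0.0547, 0.4087]
tcp_rot: [-177.2, -2.8, 52.2]
wrist_force: [-0.7, 0.2, 0.1]
opening: 0.0429
grasp_force: 0.0
```

>>> carry_out(targets="0 0 0 0 0 -1 0;0 0 0 0 0 -1 0;0 0 0 0 0 -1 0;0 0 0 0 0 -1 0;0 0 0 0 0 -1 0;0 0 0 0 0 -1 0;0 0 0 0 0 -1 0;0 0 0 0 0 -1 0")

```text
time: 4.15
ee_pos: [0.4387, 0.0548, 0.4087]
tcp_rot: [179.9, -4.0, 98.1]
wrist_force: [1.0, 0.4, -0.1]
opening: 0.0429
grasp_force: 0.0
```

>>> carry_out(targets="0 0 0 0 0 -1 0;0 0 0 0 0 -1 0;0 0 0 0 0 -1 0;0 0 0 0 0 -1 0;0 0 0 0 0 -1 0;0 0 0 0 0 -1 0;0 0 0 0 0 -1 0;0 0 0 0 0 -1 0")

```text
time: 4.82
ee_pos: [0.4387, 0.0547, 0.4087]
tcp_rot: [177.1, -2.7, 144.0]
wrist_force: [-0.2, -0.2, -0.6]
opening: 0.0429
grasp_force: 0.0
```

>>> carry_out(targets="0 0 0 0 0 -1 0;0 0 0 0 0 -1 0;0 0 0 0 0 -1 0;0 0 0 0 0 -1 0;0 0 0 0 0 -1 0;0 0 0 0 0 -1 0;0 0 0 0 0 0 0;0 0 0 0 0 0 0")

```text
time: 5.48
ee_pos: [0.4387, 0.0547, 0.4087]
tcp_rot: [176.1, -0.6, 177.9]
wrist_force: [0.3, -0.1, 0.5]
opening: 0.0426
grasp_force: 0.0
```

```bash
cat >> h.py <<'E'
def to(pos,yaw=180,roll=180):
    o=monitor.get_obs();R=Rn.from_euler("xyz",o["tcp_rot"],degrees=True);G=Rn.from_euler("xyz",[roll,0,yaw],degrees=True)
    print("turn units",np.round((R.inv()*G).as_rotvec()/.1,2),"shift units after turn",np.round(G.inv().apply(np.array(pos)-o["ee_pos"])/.04,2))
E
python3 -c "
from h import *
to((.442,.17,.404),179)"
```

```text
turn units [ 0.68 -0.1  -0.2 ] shift units after turn [-0.03  2.88  0.12]
```

>>> carry_out(targets="0 0 0 0.68 -0.1 -0.2 0;0 0.7 0 0 0 0 0;0 0.8 0.1 0 0 0 0;0 0.8 0 0 0 0 0;0 0.58 0 0 0 0 0;0 0 0 0 0 0 0;0 0 0 0 0 0 0;0 0 0 0 0 0 0")

```text
time: 6.15
ee_pos: [0.4402, 0.1697, 0.4047]
tcp_rot: [-180.0, 0.0, 179.1]
wrist_force: [0.5, -0.3, 0.0]
opening: 0.0429
grasp_force: 0.0
```

```bash
python3 - <<'E'
from h import *
i,c=shot("w2")
for n,P in dict(mouth=(.439,.164,.085),hend=(.344,.171,.097),junc=(.481,.169,.097)).items(): print(n,proj(c,P))
E
```

```text
6.15 [0.4402 0.1697 0.4047] [-1.8000e+02  1.0000e-02  1.7913e+02] 0.0429
mouth [244.99388993 181.25573576]
hend [250.29531327  83.95369063]
junc [250.29215851 222.50782497]
```

View pics/w2.png

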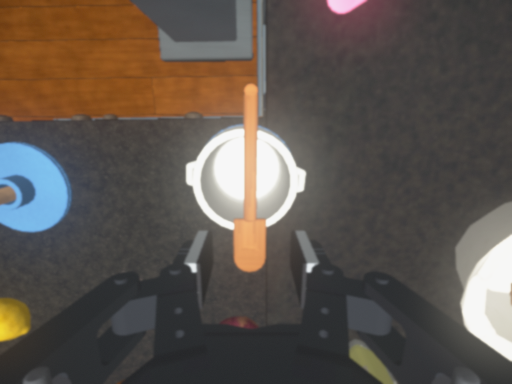

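The wrist view agrees with the estimate: handle end at (250,85), blade junction at (250,220), crock centre at (245,178), with the handle midway between the fingers. I'll descend.

>>> carry_out(targets="-0.08 0 0.6 0 0 0 0;0 0 0.7 0 0 0 0;0 0 0.7 0 0 0 0;0 0 0.7 0 0 0 0;0 0 0.5 0 0 0 0;0 0 0.25 0 0 0 0;0 0 0.1 0 0 0 0;0 0 0 0 0 0 0")

```text
time: 6.87
ee_pos: [0.4436, 0.1694, 0.2627]
tcp_rot: [180.0, -0.0, 179.1]
wrist_force: [0.3, 0.9, 0.4]
opening: 0.0429
grasp_force: 0.0
```

>>> carry_out(targets="0 0 0 0 0 0 -0.5;0 0 0 0 0 0 -0.7;0 0 0 0 0 0 -0.8;0 0 0 0 0 0 -0.9;0 0 0 0 0 0 -1;0 0 0 0 0 0 -1;0 0 0 0 0 0 -1;0 0 0 0 0 0 -1")

```text
time: 7.53
ee_pos: [0.4439, 0.1701, 0.2642]
tcp_rot: [179.9, 0.2, 179.2]
wrist_force: [-1.0, -1.6, 6.5]
opening: 0.0125
grasp_force: 39.7
```

```bash
python3 - <<'E'
from h import *
i,c=shot("w3")
s=camera("scene")
k=cv2.resize(s[150:260,170:290],None,fx=4,fy=4,interpolation=cv2.INTER_CUBIC)
m=np.zeros((440,800,3),np.uint8);m[:,:480]=k;m[:240,480:]=cv2.resize(i,(320,240));cv2.imwrite("pics/m3.png",m[:,:,::-1])
E
```

```text
7.5333 [0.4439 0.1701 0.2642] [1.7995e+02 1.5000e-01 1.7920e+02] 0.0125
```

View pics/m3.png

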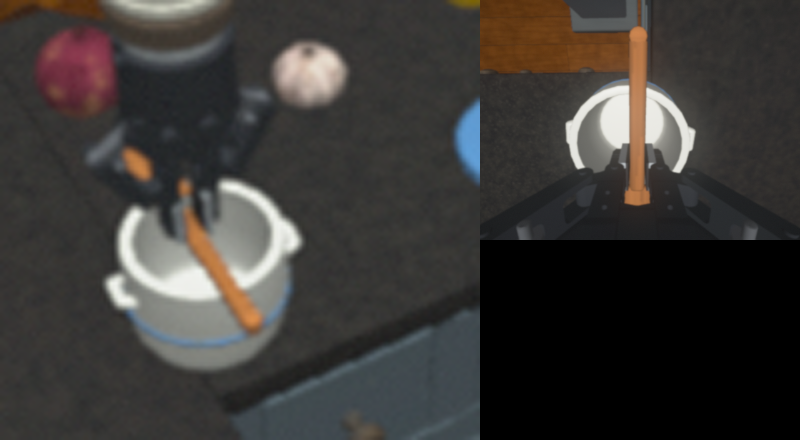

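The view shows the handle gripped between the pads, with the visible fingertip's lower end at about scene pixel (222.5,209). I'll work out how high that tip stands.

```bash
python3 - <<'E'
from h import *
S=get_calibration("scene")
for y in(.15,.157):
  for z in (.07,.08,.09,.1,.11): print(y,z,proj(S,(.443,y,z)).round(1),proj(S,(.432,y,z)).round(1))
E
```

```text
0.15 0.07 [224.1 209.7] [226.  212.2]
0.15 0.08 [223.9 207.2] [225.8 209.7]
0.15 0.09 [223.7 204.6] [225.6 207.1]
0.15 0.1 [223.5 202. ] [225.4 204.5]
0.15 0.11 [223.3 199.3] [225.2 201.9]
0.157 0.07 [221.9 210.6] [223.7 213.2]
0.157 0.08 [221.6 208.1] [223.5 210.6]
0.157 0.09 [221.4 205.5] [223.3 208. ]
0.157 0.1 [221.2 202.9] [223.1 205.4]
0.157 0.11 [221.  200.3] [222.8 202.8]
```

>>> carry_out(targets="0 0 -0.2 0 0 0 -1;0 0 -0.6 0 0 0 -1;0 0 -0.7 0 0 0 -1;0 0 -0.3 0 0 0 -1;0 0.3 0 0 0 0 -1;0 0.5 0 0 0 0 -1;0 0.6 0 0 0 0 -1;0 0.6 0 0 0 0 -1")

```text
time: 8.3
ee_pos: [0.4445, 0.2512, 0.3339]
tcp_rot: [180.0, -0.0, 179.2]
wrist_force: [0.1, 0.5, -0.8]
opening: 0.0119
grasp_force: 39.1
```

>>> carry_out(targets="0 0.6 0 0 0 0 -1;0 0.5 0.2 0 0 0 -1;0 0.4 0.5 0 0 0 -1;0 0 0.7 0 0 0 -1;0 0 0.7 0 0 0 -1;0 0 0.7 0 0 0 -1;0 0 0.5 0 0 0 -1;0 0 0.15 0 0 0 -1")

```text
time: 8.97
ee_pos: [0.444, 0.3098, 0.1919]
tcp_rot: [-179.8, -0.3, 179.2]
wrist_force: [-0.4, -0.4, -0.1]
opening: 0.0123
grasp_force: 39.1
```

>>> carry_out(targets="0 0 0.08 0 0 0 -1;0 0 0.05 0 0 0 -1;0 0 0.05 0 0 0 -1;0 0 0.03 0 0 0 -1;0 0 0 0 0 0 -1;0 0 0 0 0 0 -1;0 0 0 0 0 0 -1;0 0 0 0 0 0 -1")

```text
time: 9.63
ee_pos: [0.4456, 0.31, 0.1887]
tcp_rot: [180.0, 0.0, 179.2]
wrist_force: [-1.1, 0.2, -0.8]
opening: 0.0125
grasp_force: 39.1
```

>>> carry_out(targets="0 0 0.06 0 0 0 -1;0 0 0.06 0 0 0 -1;0 0 0.04 0 0 0 -1;0 0 0.02 0 0 0 -1;0 0 0 0 0 0 -1;0 0 0 0 0 0 -1;0 0 0 0 0 0 -1;0 0 0 0 0 0 -1")

```text
time: 10.3
ee_pos: [0.4455, 0.31, 0.1813]
tcp_rot: [180.0, 0.0, 179.2]
wrist_force: [0.0, -0.5, -0.1]
opening: 0.0126
grasp_force: 39.1
```

>>> carry_out(targets="0 0 0.03 0 0 0 -1;0 0 0.02 0 0 0 -1;0 0 0 0 0 0 -1;0 0 0 0 0 0 -1;0 0 0 0 0 0 -1;0 0 0 0 0 0 -1;0 0 0 0 0 0 -1;0 0 0 0 0 0 -1")

```text
time: 10.97
ee_pos: [0.4455, 0.31, 0.1794]
tcp_rot: [180.0, 0.0, 179.2]
wrist_force: [-0.6, -0.8, 5.1]
opening: 0.0121
grasp_force: 39.8
```

Contact came at exactly the expected height, so I'll release and rise, then head for the lids.

>>> carry_out(targets="0 0 0 0 0 0 -0.7;0 0 0 0 0 0 -0.4;0 0 0 0 0 0 -0.2;0 0 -0.1 0 0 0 0;0 0 -0.4 0 0 0 0;0 0 -0.8 0 0 0 0;0 0 -0.9 0 0 0 0;0 0 -0.9 0 0 0 0")

```text
time: 11.63
ee_pos: [0.4451, 0.3097, 0.3042]
tcp_rot: [-180.0, -0.0, 179.2]
wrist_force: [0.3, -0.1, 0.9]
opening: 0.0427
grasp_force: 0.0
```

>>> carry_out(targets="0 0 -0.9 0 0 0 0;0 -0.5 -0.6 0 0 0 0;0 -0.9 -0.3 0 0 0 0;0 -0.95 0 0 0 0 0;0 -0.95 0 0 0 0 0;0 -0.95 0 0 0 0 0;0 -0.95 0 0 0 0 0;0 -0.95 0 0 0 0 0")

```text
time: 12.3
ee_pos: [0.4415, 0.0623, 0.3754]
tcp_rot: [180.0, 0.0, 179.2]
wrist_force: [1.2, -0.0, -0.1]
opening: 0.0428
grasp_force: 0.0
```

```bash
python3 - <<'E'
from h import *
to((.465,-.129,.36))
i,c=shot("w4");t=camera("top");s=camera("scene");cv2.imwrite("pics/scene4.png",s[:,:,::-1])
m=np.zeros((480,800,3),np.uint8);m[:,:400]=cv2.resize(t[120:270,145:270],(400,480));m[:300,400:]=cv2.resize(i,(400,300));cv2.imwrite("pics/m4.png",m[:,:,::-1])
E
```

```text
turn units [ 0.    0.01 -0.13] shift units after turn [-0.59 -4.78  0.38]
12.3 [0.4415 0.0623 0.3754] [1.7998e+02 5.0000e-02 1.7924e+02] 0.0428
```

View pics/m4.png

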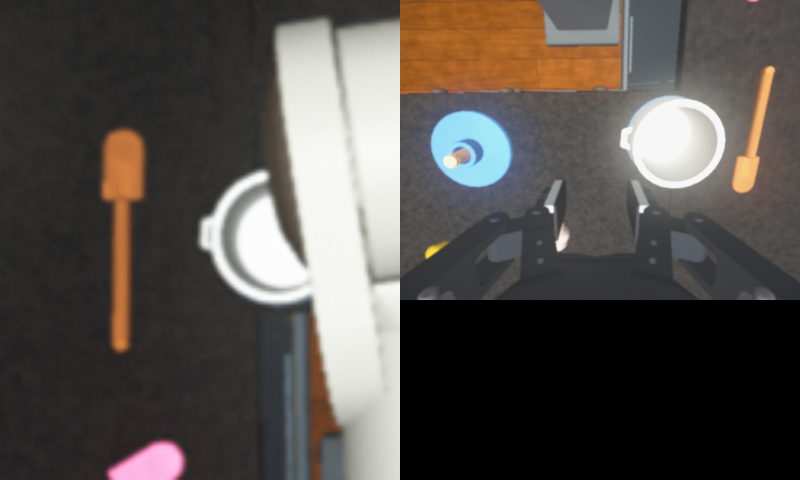

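The picture shows the paddle lying flat to the left of the crock, and the crock upright with a clear mouth (rim centre near wrist pixel (356,182)). Next I'll go over the stem for a near look.

>>> carry_out(targets="-0.1 -0.8 0.1 0 0 -0.13 0;-0.1 -0.8 0.1 0 0 0 0;-0.1 -0.8 0.1 0 0 0 0;-0.1 -0.8 0.08 0 0 0 0;-0.1 -0.8 0 0 0 0 0;-0.09 -0.78 0 0 0 0 0;0 0 0 0 0 0 0;0 0 0 0 0 0 0")

```text
time: 13.12
ee_pos: [0.4655, -0.1277, 0.3595]
tcp_rot: [180.0, -0.0, 179.9]
wrist_force: [0.4, 0.1, -0.5]
opening: 0.0426
grasp_force: 0.0
```

```bash
python3 - <<'E'
from h import *
i4=cv2.imread("pics/w4.png");c4=np.load("pics/w4.npy",allow_pickle=True).item()
# crock rim: outer ellipse of white blob
g=cv2.inRange(i4,(150,150,150),(255,255,255));n,l,st,ce=cv2.connectedComponentsWithStats(g);k=max(range(1,n),key=lambda k:st[k,4]);
cn,_=cv2.findContours((l==k).astype(np.uint8),cv2.RETR_CCOMP,cv2.CHAIN_APPROX_NONE)
for q in sorted(cn,key=len)[-2:]: h=cv2.convexHull(q);print("crock el",cv2.fitEllipse(h),onz(c4,cv2.fitEllipse(h)[0],.085))
i,c=shot("w5");print("pred stem",proj(c,(.462,-.129,.074)))
b=i[:,:,::-1]
cv2.imwrite("pics/m5.png",np.hstack([cv2.resize(b[100:300,150:350],(600,600),interpolation=cv2.INTER_CUBIC)]))
E
```

```text
crock el ((349.62420654296875, 180.8982696533203), (118.26721954345703, 134.6143035888672), 86.67703247070312) [0.4342 0.1567 0.085 ]
13.1167 [ 0.4655 -0.1277  0.3595] [ 1.7995e+02 -3.0000e-02  1.7986e+02] 0.0426
pred stem [248.73786112 187.63585405]
```

View pics/m5.png

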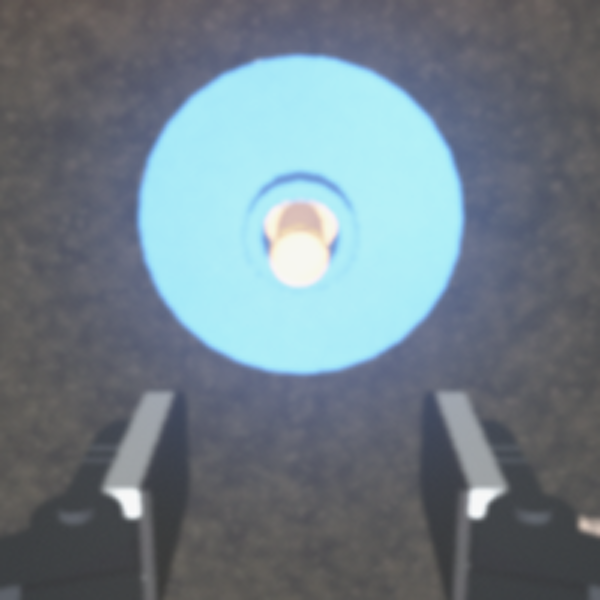

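The stem top is at wrist pixel (249.5,186.2), against a prediction of (248.7,187.6), and the disc centre is at (250.1,171.4). To refine the crock and cover centres, I'll fit projected circles to image gradients in several views.

```bash
cat >> h.py <<'E'
from scipy.optimize import minimize
def fitcirc(img,c,x0,z,radii):
    g=cv2.GaussianBlur(cv2.cvtColor(img,cv2.COLOR_BGR2GRAY).astype(np.float32),(0,0),1.2);G=np.minimum(np.hypot(cv2.Sobel(g,5,1,0),cv2.Sobel(g,5,0,1)),150)
    a=np.linspace(0,2*np.pi,180)
    def f(p):
        t=0
        for r in radii:
            P=np.array([proj(c,(p[0]+r*np.cos(k),p[1]+r*np.sin(k),z)) for k in a],np.float32)
            t-=cv2.remap(G,P[:,:1],P[:,1:],1).mean()
        return t
    b=min(((f((x0[0]+i*.003,x0[1]+j*.003)),i,j) for i in range(-4,5) for j in range(-4,5)))
    r=minimize(f,(x0[0]+b[1]*.003,x0[1]+b[2]*.003),method="Nelder-Mead",options=dict(initial_simplex=None,xatol=1e-4));return np.round(r.x,4),round(r.fun,1)
E
python3 - <<'E'
from h import *
L=lambda n:(cv2.imread(f"pics/{n}.png"),np.load(f"pics/{n}.npy",allow_pickle=True).item())
V={"top0":(cv2.imread("pics/top0.png"),get_calibration("top")),"scene0":(cv2.imread("pics/scene0.png"),get_calibration("scene")),"scene4":(cv2.imread("pics/scene4.png"),get_calibration("scene"))}
for n in("w1","w2","w4","w5"): V[n]=L(n)
for n in("top0","scene0","w1","w2","w4"): print("crock",n,*fitcirc(*V[n],(.439,.164),.085,(.058,.048)))
for n in("top0","scene0","w1","w4","w5"): print("cover",n,*fitcirc(*V[n],(.461,-.129),.022,(.060,)))
for n,p in(("top0",(338.8,184)),("w5",(249.5,186.2))): print("stem",n,onz(V[n][1],p,.074))
print(tri(V["top0"][1],(338.8,184),V["w5"][1],(249.5,186.2)),tri(V["w4"][1],(66.6,206),V["w5"][1],(249.5,186.2)))
E
```

```text
crock top0 [0.4337 0.1528] -221.7
crock scene0 [0.4367 0.1643] -240.8
crock w1 [0.4411 0.1626] -160.0
crock w2 [0.44   0.1639] -214.2
crock w4 [0.4398 0.1627] -165.2
cover top0 [ 0.461 -0.129] -150.0
cover scene0 [ 0.4604 -0.1267] -119.3
cover w1 [ 0.46   -0.1282] -150.0
cover w4 [ 0.4598 -0.1285] -149.5
cover w5 [ 0.4601 -0.128 ] -150.0
stem top0 [ 0.4609 -0.1297  0.074 ]
stem w5 [ 0.4606 -0.1283  0.074 ]
(array([ 0.4603, -0.1287,  0.0773]), array([0.15, 0.75])) (array([ 0.4618, -0.1283,  0.0681]), array([0.3 , 0.33]))
```

>>> carry_out(targets="0.12 -0.02 0.5 0 0 0 0;0 0 0.7 0 0 0 0;0 0 0.7 0 0 0 0;0 0 0.6 0 0 0 0;0 0 0.4 0 0 0 0;0 0 0.2 0 0 0 0;0 0 0.1 0 0 0 0;0 0 0 0 0 0 0", newtons=60)

```text
time: 13.83
ee_pos: [0.4604, -0.1271, 0.2318]
tcp_rot: [180.0, -0.0, -180.0]
wrist_force: [-0.2, 0.3, -0.5]
opening: 0.0424
grasp_force: 0.0
```

>>> carry_out(targets="0 0 0.04 0 0 0 -0.2;0 0 0 0 0 0 -0.3;0 0 0 0 0 0 -0.5;0 0 0 0 0 0 -0.6;0 0 0 0 0 0 -0.8;0 0 0 0 0 0 -1;0 0 0 0 0 0 -1;0 0 0 0 0 0 -1")

```text
time: 14.5
ee_pos: [0.4606, -0.1284, 0.2311]
tcp_rot: [-180.0, 0.1, 179.9]
wrist_force: [-0.4, -3.3, 5.3]
opening: 0.0153
grasp_force: 58.7
```

>>> carry_out(targets="0 0 -0.05 0 0 0 -1;0 0 -0.1 0 0 0 -1;0 0 -0.2 0 0 0 -1;0 0 -0.2 0 0 0 -1;0 0 -0.3 0 0 0 -1;0 0 -0.3 0 0 0 -1;0 0 -0.2 0 0 0 -1;0 0 0 0 0 0 -1")

```text
time: 15.17
ee_pos: [0.4608, -0.1282, 0.2869]
tcp_rot: [-180.0, 0.2, 180.0]
wrist_force: [0.5, 0.0, -3.8]
opening: 0.0152
grasp_force: 58.7
```

The full 4.3 N weight of both lids is on the stem grip. I'll raise and carry them over.

>>> carry_out(targets="0 0 -0.3 0 0 0 -1;0 0 -0.5 0 0 0 -1;0 0 -0.5 0 0 0 -1;0 0 -0.4 0 0 0 -1;0 0.1 -0.3 0 0 0 -1;0.03 0.3 -0.1 0 0 0 -1;0.04 0.5 0 0 0 0 -1;0.04 0.6 0 0 0 0 -1")

```text
time: 15.83
ee_pos: [0.4556, -0.0673, 0.3679]
tcp_rot: [180.0, -0.0, 179.9]
wrist_force: [1.1, 1.2, -3.6]
opening: 0.0153
grasp_force: 59.0
```

>>> carry_out(targets="0.04 0.6 0 0 0 0 -1;0.04 0.7 0 0 0 0 -1;0.05 0.7 0 0 0 0 -1;0.05 0.7 0 0 0 0 -1;0.05 0.7 0 0 0 0 -1;0.05 0.7 0 0 0 0 -1;0.05 0.6 0 0 0 0 -1;0.04 0.5 0 0 0 0 -1")

```text
time: 16.5
ee_pos: [0.4402, 0.1423, 0.3676]
tcp_rot: [180.0, -0.1, -180.0]
wrist_force: [-1.2, -0.7, -3.5]
opening: 0.0153
grasp_force: 59.0
```

>>> carry_out(targets="0.03 0.3 0 0 0 0 -1;0 0.2 0 0 0 0 -1;0 0.08 0 0 0 0 -1;0 0 0 0 0 0 -1;0 0 0 0 0 0 -1;0 0 0 0 0 0 -1;0 0 0 0 0 0 -1;0 0 0 0 0 0 -1")

```text
time: 17.17
ee_pos: [0.4402, 0.1626, 0.3683]
tcp_rot: [180.0, 0.0, 179.9]
wrist_force: [-0.9, -0.1, -3.8]
opening: 0.015
grasp_force: 59.0
```

```bash
python3 - <<'E'
from h import *
to((.440,.163,.33))
i,c=shot("w6");s=camera("scene");t=camera("top");cv2.imwrite("pics/scene6.png",s[:,:,::-1])
k=cv2.resize(s[140:260,170:290],(480,480),interpolation=cv2.INTER_CUBIC)
m=np.zeros((480,800,3),np.uint8);m[:,:480]=k;m[:240,480:]=cv2.resize(i,(320,240));cv2.imwrite("pics/m6.png",m[:,:,::-1])
E
```

```text
turn units [ 0.    0.   -0.02] shift units after turn [0.   0.01 0.96]
17.1667 [0.4402 0.1626 0.3683] [1.7998e+02 2.0000e-02 1.7990e+02] 0.015
```

View pics/m6.png

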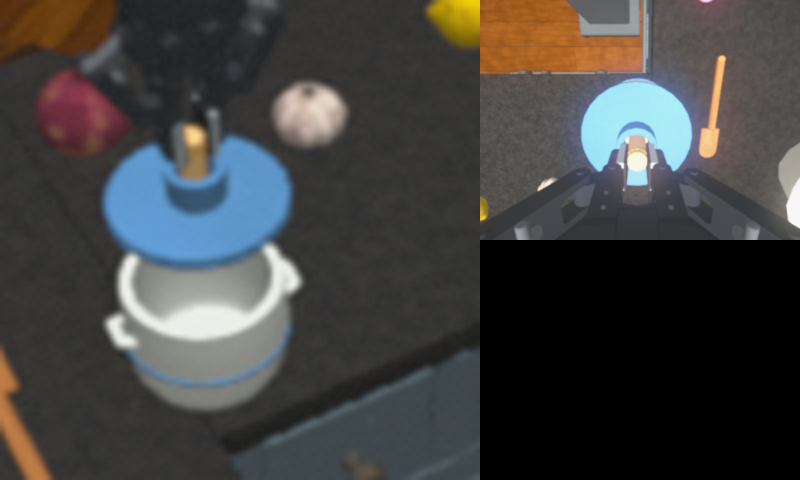

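The lids hang level above the crock, with the cover centred over the mouth and the stem between the pads. I'll lower slowly.

>>> carry_out(targets="0 0 0.2 0 0 0 -1;0 0 0.3 0 0 0 -1;0 0 0.3 0 0 0 -1;0 0 0.2 0 0 0 -1;0 0 0.1 0 0 0 -1;0 0 0.06 0 0 0 -1;0 0 0.04 0 0 0 -1;0 0 0 0 0 0 -1")

```text
time: 17.98
ee_pos: [0.4401, 0.1631, 0.3202]
tcp_rot: [180.0, 0.0, 180.0]
wrist_force: [-0.0, -0.7, -4.0]
opening: 0.0152
grasp_force: 59.0
```

>>> carry_out(targets="0 0 0.04 0 0 0 -1;0 0 0.04 0 0 0 -1;0 0 0.03 0 0 0 -1;0 0 0.03 0 0 0 -1;0 0 0 0 0 0 -1;0 0 0 0 0 0 -1;0 0 0 0 0 0 -1;0 0 0 0 0 0 -1")

```text
time: 18.65
ee_pos: [0.4401, 0.1631, 0.3148]
tcp_rot: [180.0, 0.0, 180.0]
wrist_force: [0.3, 0.0, -3.4]
opening: 0.0154
grasp_force: 59.0
```

>>> carry_out(targets="0 0 0.04 0 0 0 -1;0 0 0.03 0 0 0 -1;0 0 0.03 0 0 0 -1;0 0 0.02 0 0 0 -1;0 0 0 0 0 0 -1;0 0 0 0 0 0 -1;0 0 0 0 0 0 -1;0 0 0 0 0 0 -1")

```text
time: 19.32
ee_pos: [0.4401, 0.1631, 0.31]
tcp_rot: [180.0, 0.0, 180.0]
wrist_force: [-0.1, 0.1, -3.4]
opening: 0.0152
grasp_force: 59.0
```

No contact yet and the plug is entering. I'll go on.

>>> carry_out(targets="0 0 0.04 0 0 0 -1;0 0 0.03 0 0 0 -1;0 0 0.02 0 0 0 -1;0 0 0.01 0 0 0 -1;0 0 0 0 0 0 -1;0 0 0 0 0 0 -1;0 0 0 0 0 0 -1;0 0 0 0 0 0 -1")

```text
time: 19.98
ee_pos: [0.4401, 0.1631, 0.306]
tcp_rot: [180.0, 0.0, 180.0]
wrist_force: [0.5, 0.6, -4.4]
opening: 0.0153
grasp_force: 59.0
```

>>> carry_out(targets="0 0 0.02 0 0 0 -1;0 0 0.02 0 0 0 -1;0 0 0.01 0 0 0 -1;0 0 0 0 0 0 -1;0 0 0 0 0 0 -1;0 0 0 0 0 0 -1;0 0 0 0 0 0 -1;0 0 0 0 0 0 -1")

```text
time: 20.65
ee_pos: [0.4401, 0.1631, 0.304]
tcp_rot: [180.0, 0.0, 180.0]
wrist_force: [0.0, -1.9, -0.6]
opening: 0.0156
grasp_force: 59.4
```

Seated at TCP 0.304, as predicted, with the weight nearly gone from the wrist. I'll press a touch more, release, and open above the collar.

>>> carry_out(targets="0 0 0.01 0 0 0 -1;0 0 0 0 0 0 -0.55;0 0 0 0 0 0 -0.45;0 0 0 0 0 0 -0.3;0 0 0 0 0 0 0;0 0 0 0 0 0 0.3;0 0 0 0 0 0 0.6;0 0 0 0 0 0 0.6", newtons=30)

```text
time: 21.32
ee_pos: [0.4401, 0.1631, 0.3035]
tcp_rot: [180.0, 0.0, 180.0]
wrist_force: [-0.1, 0.4, 0.1]
opening: 0.0683
grasp_force: 0.0
```

>>> carry_out(targets="0 0 -0.2 0 0 0 0.6;0 0 -0.5 0 0 0 0.6;0 0 -0.6 0 0 0 0.6;0 0 -0.4 0 0 0 0.6;0 0 -0.1 0 0 0 0.6;0 0 0 0 0 0 0.6;0 0 0 0 0 0 0.6;0 0 0 0 0 0 0.6")

```text
time: 21.98
ee_pos: [0.44, 0.1631, 0.3743]
tcp_rot: [-180.0, -0.1, 180.0]
wrist_force: [-0.1, 0.3, 0.6]
opening: 0.0683
grasp_force: 0.0
```

```bash
python3 - <<'E'
from h import *
i,c=shot("w7");s=camera("scene");cv2.imwrite("pics/scene7.png",s[:,:,::-1])
b=np.ascontiguousarray(i[:,:,::-1]);sb=np.ascontiguousarray(s[:,:,::-1])
for n,im,cc in(("w7",b,c),("scene",sb,get_calibration("scene"))):
  print(n,*[fitcirc(im,cc,(.440,.163),z,(.060,)) for z in(.095,)])
print("pred stem",proj(c,(.44,.163,.147)))
k=cv2.resize(sb[140:260,170:290],(480,480),interpolation=cv2.INTER_CUBIC)
m=np.zeros((480,800,3),np.uint8);m[:,:480]=k;m[:320,480:]=cv2.resize(b[80:280,150:350],(320,320));cv2.imwrite("pics/m7.png",m)
E
```

```text
21.9833 [0.44   0.1631 0.3743] [-1.7998e+02 -8.0000e-02  1.7995e+02] 0.0683
w7 (array([0.4391, 0.1633]), np.float64(-148.8))
scene (array([0.4411, 0.1612]), np.float64(-121.0))
pred stem [250.38469779 212.60341381]
```

View pics/m7.png

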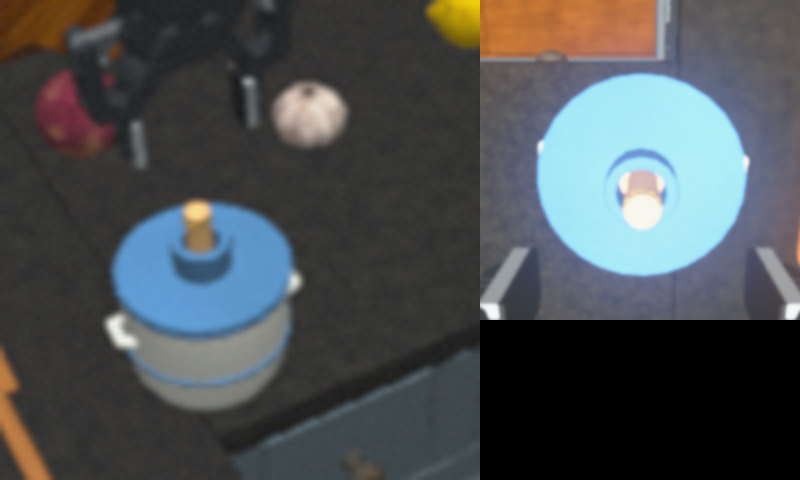

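The cover sits level on the crock, and the stem top at (251,211) fits the seated height (predicted (250.4,212.6)). The collar stays centred at (0.440,0.163). I'll descend to the collar.

>>> carry_out(targets="0 0 0.3 0 0 0 0.6;0 0 0.5 0 0 0 0.6;0 0 0.6 0 0 0 0.6;0 0 0.5 0 0 0 0.6;0 0 0.3 0 0 0 0.6;0 0 0.15 0 0 0 0.6;0 0 0.08 0 0 0 0.6;0 0 0 0 0 0 0.6")

```text
time: 22.75
ee_pos: [0.4401, 0.1632, 0.2783]
tcp_rot: [180.0, 0.0, 180.0]
wrist_force: [0.0, -0.5, -1.1]
opening: 0.0687
grasp_force: 0.0
```

>>> carry_out(targets="0 0 0 0 0 0 0.3;0 0 0 0 0 0 0.2;0 0 0 0 0 0 0.1;0 0 0 0 0 0 0.05;0 0 0 0 0 0 0;0 0 0 0 0 0 -0.05;0 0 0 0 0 0 -0.1;0 0 0 0 0 0 -0.2")

```text
time: 23.42
ee_pos: [0.4402, 0.1631, 0.2789]
tcp_rot: [180.0, 0.1, 179.9]
wrist_force: [-0.5, -1.9, 6.1]
opening: 0.0389
grasp_force: 29.6
```

>>> carry_out(targets="0 0 0 0 0 0 -0.3;0 0 0 0 0 0 -0.3;0 0 0 0 0 0 -0.3;0 0 0 0 0 0 -0.3;0 0 -0.03 0 0 0 -0.3;0 0 -0.05 0 0 0 -0.3;0 0 -0.05 0 0 0 -0.3;0 0 0 0 0 0 -0.3")

```text
time: 24.08
ee_pos: [0.4402, 0.1632, 0.2837]
tcp_rot: [180.0, 0.0, 180.0]
wrist_force: [-1.1, -0.5, -1.4]
opening: 0.0391
grasp_force: 30.3
```

>>> carry_out(targets="0 0 0 0 0 0 -0.6;0 0 -0.1 0 0 0 -0.6;0 0 -0.2 0 0 0 -0.6;0 0 -0.3 0 0 0 -0.6;0 0 -0.4 0 0 0 -0.6;0 0 -0.4 0 0 0 -0.6;0 0 -0.4 0 0 0 -0.6;0 0 -0.4 0 0 0 -0.6", newtons=45)

```text
time: 24.75
ee_pos: [0.44, 0.1631, 0.3736]
tcp_rot: [180.0, 0.1, 180.0]
wrist_force: [0.2, 0.9, -0.3]
opening: 0.0385
grasp_force: 45.4
```

>>> carry_out(targets="0 0 -0.4 0 0 0 -0.6;0 0 -0.2 0 0 0 -0.6;0 0 -0.1 0 0 0 -0.6;0 0 0 0 0 0 -0.6;0 0 0 0 0 0 -0.6;0 0 0 0 0 0 -0.6;0 0 0 0 0 0 -0.6;0 0 0 0 0 0 -0.6")

```text
time: 25.42
ee_pos: [0.44, 0.1631, 0.3989]
tcp_rot: [-180.0, -0.0, 180.0]
wrist_force: [0.8, 0.0, -1.6]
opening: 0.0387
grasp_force: 45.4
```

```bash
python3 - <<'E'
from h import *
i,c=shot("w8");s=camera("scene");t=camera("top");sb=s[:,:,::-1]
m=np.zeros((480,800,3),np.uint8);m[:,:480]=cv2.resize(sb[130:250,150:270],(480,480),interpolation=cv2.INTER_CUBIC);m[:240,480:]=cv2.resize(i[:,:,::-1],(320,240));m[240:,480:]=cv2.resize(t[:,:,::-1],(320,240));cv2.imwrite("pics/m8.png",m)
E
```

```text
25.4167 [0.44   0.1631 0.3989] [-1.8000e+02 -4.0000e-02  1.7995e+02] 0.0387
```

View pics/m8.png

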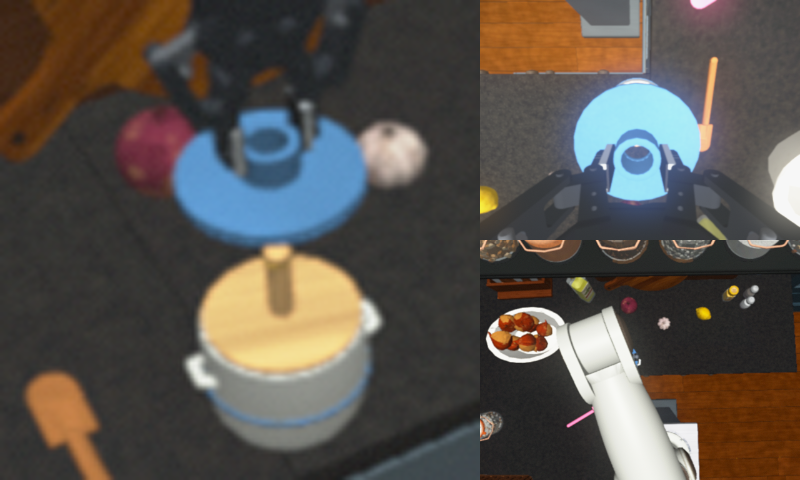

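The cover hangs level with its lower edge near crop (270,240). The inner lid sits flat on the crock rim with its stem top free at (278,252). The paddle lies flat and the produce is untouched, so I'll hand in.

```bash
python3 -c "
from workcell import bot
print(bot.job_done())"
```

```text
the job is handed in; nothing more can be done
None
```

I handed the job in at about 25 s. The paddle is flat on the worktop, the inner lid is seated in the crock, and the arm is holding the blue cover level above the stem.

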